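# Seat the mixing paddle in the mixer's drive socket

## Robot

A 7-joint arm with a two-finger parallel gripper is mounted at the origin on the work surface. World frame = base frame: x ahead of the robot, y to its left, z up, the work surface at z = 0. Lengths are in m, angles in rad, forces in N, time in s.
With the tool pointing down it reaches from about 0.425 to 0.8 m from the base axis. Payload 8.3 kg.
Tool frame: the origin (TCP) lies midway between the tips of the shut fingers; the grasp point (between the pads) lies 19 mm behind it; z points along the fingers, y is the line along which they close (so a half turn about z gives the same grasp; the last joint's range is limited). The gripper opens to 85 mm and grips with 20 to 120 N. Pads are 22 mm wide; open, the fingers measure 114 mm over their backs; the gripper's body (76 mm by 85 mm) begins 54 mm behind the grasp point. The pads swing forward as they close: fully open they stand 13 mm farther back than shut.
Start: joints at [-1.411, 0.383, 0.016, 1.37, -0.006, 1.388, -0.046], TCP at [0.138, 0.61, 0.231] pointing down, gripper open.
Joint ranges: [-2.95, 2.95], [-0.25, 2.06], [-1.52, 1.56], [0.18, 2.33], [-1.44, 4.58], [0.02, 2.06], [-3.01, 3.01]. Speed limits (rad/s): [2.39, 2.39, 3.01, 3.01, 3.14, 3.14, 3.14].

## Interface

Orientations are given as a unit quaternion [w, x, y, z].
In Python, from station import sensors, get_image, env, recognise, pinpoint gives the robot as it stands.
- The arm moves only by the tool arm_command, never from a script. Its argument "commands" is a list that holds one entry, the list of rows, each a list of 7 numbers: the turn, a rotation vector about the tool's x, y, z in degrees, then the shift along the tool's x, y, z in mm, then the opening, from 0 (shut) to 1 (fully open). A call has 1 to 5 rows; each row is the pose to reach, as a shift and turn from the pose commanded when the call began, along the tool's axes at that moment; what a row does not reach only later rows make up. A row lasts 1/8 s, in which the tool goes at most 62.5 mm and 10.7 degrees, less where a joint would pass 70% of its speed; a pose out of reach is approached as far as the arm can. A call with a gripper value outside its range is refused whole. The fingers move at their own pace and stop on an object; "force" is the grip in N (left out, the last holds). Time passes only in rows, so rows that repeat a pose let the fingers close. It gives the time, the measured TCP pose, the force, the opening and the grip force at its end, in the units of the state.
- sensors.read_state(): the state, without advancing time (a new reading comes with each control period).
- get_image(name): name is "scene" or "top"; returns a dict with "img" (420x560x3 uint8, red, green, blue), "intrinsics" (3x3 intrinsics, pixels), "distortion" ([k1, k2, p1, p2, k3] as OpenCV has them; the pictures are not rectified), "extrinsics" (4x4, takes a point from camera to world coordinates). Camera axes: x right, y down, z forward; pixel columns grow to the right and rows downward; lengths in m; the calibration is good to about 2 mm. A picture is of the moment at which its call begins. There is no depth.
- env.close_job(): hands the job in; it is judged then, once.
Trained networks look in the newest picture that a camera, given by its name, has taken for a name from the list of things; names that differ only in an ending like _2 or _b are one class to them, and where a whole thing is asked for, a point or a joint stands for the part that bears it (a point fixed in the world has none). Each returns a list of dicts, best first, with "confidence" (0 to 1); they miss things now and then, are a little off and sometimes report something else, mostly with a low value. They report only what shows in the picture. A call takes as long as a camera call. They do not tell look-alikes from the thing itself.
- recognise(camera, query): "centre" ([x, y, z] in m, in world coordinates, good to about 4 mm: the middle of the surface that is visible of it).
- pinpoint(camera, query): "centre" ([x, y, z] in m, in world coordinates, good to about 4 mm: a listed point, or the origin of a listed thing).
The state is a dict: "time_s": time; "joint_pos": joint angles; "joint_vel": joint speeds; "tau": joint torques, N m; "tool_pos": TCP position; "orientation": TCP orientation; "force": force on the tool from outside, world axes, zero at the start; "torque": the same for the moment, N m; "grip_width": finger opening in m; "grasp_force": force on a finger pad.
Only numpy, scipy, OpenCV 4.12 (cv2) and the standard library are available. Lean on these libraries where they do the work, as an engineer would, in place of code of your own. Each camera call takes 0.05 s, during which the arm holds its last target. There are 200 camera calls.

## Task

Take the two-armed mixing paddle out of the drying stand and fit it to the mixer: stand its tapered shank in the drive socket, turn it under a light push until its slot drops over the hidden drive dogs, press it gently fully home (flange down on the socket rim) and let go. Stop turning as soon as it drops: do not wrench the braked drive round or press hard, and leave the round disc head, the jar and the cup where they are.

Things in the scene. Friction and masses are not known exactly. Their poses are not given: they have to be found in the camera images.
- paddle_grip (a point): Centre of the grip of the loose mixing paddle (0.3 kg, 97 mm tall), the head with TWO STRAIGHT STEEL ARMS, upright in one hole of the stand. Grip: black flat-sided block 36 (x) x 26 (y) x 44 mm tall; grasp it across y. z up its axis, x along the arms (5 mm thick, to 71 mm out each way, none above this point). Below this point: grip's underside 24 mm, underside of the 60 mm round flange 30 mm, foot 75 mm.
- paddle_foot (a point): Centre of the foot of the paddle's shank, axes as paddle_grip. The steel shank below the flange is 45 mm long, tapering from 38 mm diameter at the flange to 22 mm at the foot. A slot 9 mm wide and 10 mm deep runs right across the foot along x, in line with the arms. A half turn gives the same fit.
- socket_mouth (a point): Centre of the rim of the drive socket, an upright steel cup tapered inside (41 mm wide at the mouth, 1 to 2 mm play round the seated shank), on the fixed mixer base: grey box 220 x 200 mm, deck 80 mm, rim 132 mm above the table. z up, x to the mixer's back (controls on its -x side). Paddle fully home: flange on the rim, paddle_grip 30 mm above this point. Place and yaw vary.
- dog_level (a point): On the socket's axis 37 mm below the rim, axes as socket_mouth: level of the tops of two drive dogs, 6.8 mm wide, flat-topped, opposite each other on a line through the axis. It lies anywhere within 1.2 rad either way of the mixer's x and is NOT measured: find it by turning. The slot drops over them within about 0.1 rad, if the paddle is centred within about 1 mm. Crossed, the paddle rides about 8 mm high (paddle_grip 38 mm above the rim).
- drive (a joint): Drag of the dogs round their axis against a brake, rad, 0 at the start, + anticlockwise from above; it does not tell where they point. It stays near 0 unless the paddle is turned on after the slot has caught; the brake slips at about 0.15 N m. Socket and dogs also float on a spring: pressed, they yield down from about 5 N, by 4 mm at about 8 N, then a hard stop, and rise when let go.
- stand: White drying stand, a fixed block 100 (x) x 240 (y) x 60 mm tall, origin under its centre; two through holes of 44 mm diameter at y = +60 and -60 mm, which hold the two heads by their flanges. Either head may be in either hole. The lifted paddle clears the stand once it is raised 50 mm.
- disc_grip (a point): Bystander: centre of the grip of the other head in the stand, same grip, but with a ROUND DISC 84 mm in diameter and no arms. Leave it.
- jar_mid (a point): Bystander: amber jar, 70 mm diameter, 100 mm tall, point half-way up.
- cup_mid (a point): Bystander: paper cup, 76 mm diameter, 85 mm tall, point half-way up.
Things that resemble listed ones, but are neither listed nor needed, are in the scene too. What is shaped like the part that bears paddle_grip but red is not meant.

How it is judged:
On the way, in this order (a step that is already met when the one before it is completed fails the run):
1. the paddle is lifted clear of the stand (height (world z) of paddle_grip above 0.145 m and contact force between paddle and stand below 0.1 N), for 0.1 s.
2. the paddle is home in the socket: grip at most 33 mm above the rim and within 6 mm of the axis (z of paddle_grip in the frame of socket_mouth below 0.033 m and horizontal distance between paddle_grip and socket_mouth below 0.006 m), for 0.2 s.
At the end, for the whole second after the job is handed in: The paddle is let go and at rest in the drive socket, slot over the dogs, flange on the rim: paddle_grip at most 33 mm above socket_mouth (30 when fully home), within 6 mm of its axis and within 0.08 rad of upright (all of step 2 and angle between the z axis of paddle_grip and the z axis of socket_mouth, either way round below 0.08 rad and linear speed of paddle below 0.02 m/s); the robot touches nothing.
It fails at once if the paddle and the mixer press on each other with more than 25 N (contact force between paddle and mixer above 25 N).
It fails at once if the drive is wrenched round against its brake by more than 0.2 rad (value of joint drive above 0.2 rad or value of joint drive below -0.2 rad).
It fails at once if the disc head, jar or cup is moved by more than 30 mm (distance of any of disc_grip, jar_mid, cup_mid from where it was at the start of the episode above 0.03 m).
It also fails if it takes over 72 s, if anything falls off the work surface, if the arm or the gripper's body presses on something with over 40 N, if the wrist force passes 120 N, or if a joint passes its speed limit or range.

## Working session

There is one attempt and no reset: what is moved stays moved. The work goes in short steps, Python scripts to look and compute and a tool call to move; the robot and the scene stay as the last step left them, time stands still between calls to the robot, and variables do not carry over. Pictures are saved under pics/ and viewed, at most 10 in all, crops included, and the job is handed in when it is done.

Besides the shell and the picture viewer there is one more tool, called after "Emit:" in YAML: its name, and indented under it one key for each argument. arm_command: Moves the arm, as the interface text tells. Its arguments: {"type":"object","properties":{"commands":{"type":"array"},"force":{"type":"number"}},"required":["commands"]}

```bash
ls && mkdir -p pics && python3 - <<'E'
from station import sensors,get_image,recognise,pinpoint
import cv2,numpy as np
for c in ("scene","top"):
    d=get_image(c); cv2.imwrite(f"pics/{c}0.png",d["img"][:,:,::-1])
    for q in ("paddle_grip","paddle_foot","socket_mouth","disc_grip","stand","jar_mid","cup_mid"):
        print(c,q,[(np.round(r["centre"],3).tolist(),round(r["confidence"],2)) for r in pinpoint(c,q)][:4])
    print(np.round(d["extrinsics"],3).tolist(),np.round(d["intrinsics"],1).tolist(),d["distortion"])
s=sensors.read_state();print({k:np.round(v,3).tolist() for k,v in s.items()})
E
```

```text
pics
scene paddle_grip [([0.534, 0.305, 0.092], 0.8), ([0.186, 0.295, 0.079], 0.78), ([0.366, 0.248, 0.07], 0.63)]
scene paddle_foot [([0.188, 0.302, 0.004], 0.69), ([0.364, 0.246, 0.002], 0.67)]
scene socket_mouth []
scene disc_grip [([0.542, 0.186, 0.09], 0.73)]
scene stand [([0.538, 0.242, 0.002], 0.63)]
scene jar_mid [([0.75, 0.059, 0.051], 0.56)]
scene cup_mid [([0.72, 0.143, 0.043], 0.96)]
[[0.275, 0.755, -0.595, 1.317], [0.961, -0.206, 0.184, -0.187], [0.016, -0.622, -0.783, 1.245], [0.0, 0.0, 0.0, 1.0]] [[546.2, 0.0, 283.0], [0.0, 546.2, 223.3], [0.0, 0.0, 1.0]] [0.05115368 0.         0.         0.         0.        ]
top paddle_grip [([0.537, 0.302, 0.087], 0.98), ([0.183, 0.295, 0.076], 0.61), ([0.369, 0.246, 0.073], 0.57), ([0.718, 0.143, 0.041], 0.57)]
top paddle_foot []
top socket_mouth [([0.536, -0.182, 0.131], 0.95)]
top disc_grip [([0.545, 0.183, 0.087], 0.85)]
top stand [([0.535, 0.241, -0.0], 0.76)]
top jar_mid [([0.75, 0.062, 0.05], 0.6)]
top cup_mid [([0.72, 0.142, 0.041], 0.77), ([0.539, 0.303, 0.087], 0.54)]
[[-0.023, -0.981, 0.192, 0.256], [-1.0, 0.022, -0.007, 0.072], [0.003, -0.192, -0.981, 1.174], [0.0, 0.0, 0.0, 1.0]] [[440.3, 0.0, 269.1], [0.0, 440.3, 212.1], [0.0, 0.0, 1.0]] [-0.12823601  0.          0.          0.          0.        ]
{'time_s': 0.8, 'joint_pos': [-1.411, 0.383, 0.016, 1.37, -0.006, 1.388, -0.046], 'joint_vel': [0.002, 0.0, -0.002, 0.003, 0.001, -0.001, 0.0], 'tau': [-0.0, -62.727, 0.842, -37.207, 0.016, 0.003, 0.0], 'tool_pos': [0.138, 0.61, 0.231], 'orientation': [-0.0, 0.111, 0.994, -0.0], 'force': [-0.525, -0.315, -0.696], 'torque': [-0.016, -0.001, 0.014], 'grasp_force': 0.0, 'grip_width': 0.085}
```

View pics/top0.png

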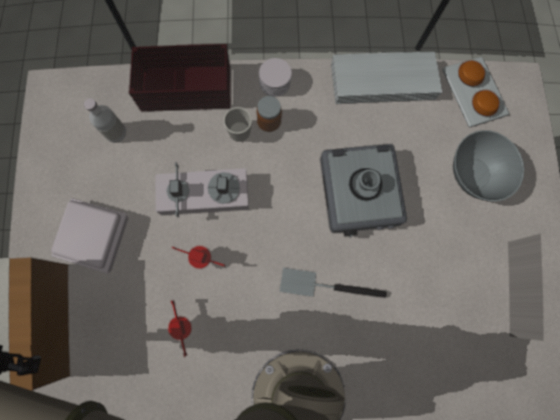

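View pics/scene0.png

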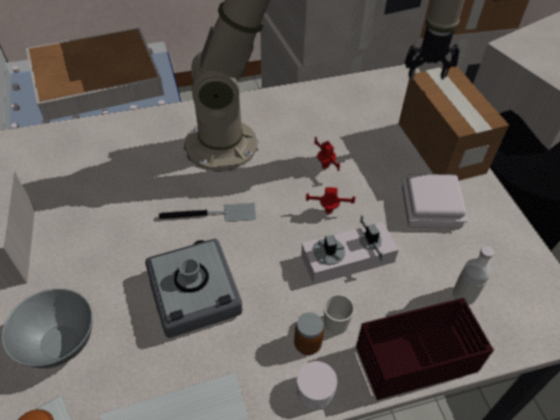

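Top picture: the black-grip head with two steel arms is at (176,188) in the stand's left hole. The disc head is at (222,186), the red look-alikes are at (200,257) and (180,328), and the socket is at (370,182). I choose (176,188) and check it in a crop.

```bash
cat > h.py <<'E'
import numpy as np,cv2
def ray(d,uv,z):
    E=np.array(d["extrinsics"]);p=cv2.undistortPoints(np.array([[uv]],float),np.array(d["intrinsics"]),np.array(d["distortion"]))[0,0]
    v=E[:3,:3]@[p[0],p[1],1];return E[:3,3]+v*(z-E[2,3])/v[2]
def proj(d,P):
    T=np.linalg.inv(np.array(d["extrinsics"]));r,_=cv2.Rodrigues(T[:3,:3])
    return cv2.projectPoints(np.array([P],float),r,T[:3,3],np.array(d["intrinsics"]),np.array(d["distortion"]))[0][0,0]
E
python3 - <<'E'
import cv2,numpy as np
t=cv2.imread("pics/top0.png");s=cv2.imread("pics/scene0.png")
def c(i,x,y,w,h):return cv2.resize(i[y:y+h,x:x+w],(400,300),interpolation=cv2.INTER_CUBIC)
o=np.vstack([np.hstack([c(t,136,158,80,60),c(t,317,140,100,75)]),np.hstack([c(s,330,208,80,60),c(s,142,235,100,75)])])
cv2.imwrite("pics/crop1.png",np.clip(o*1.5,0,255).astype(np.uint8))
E
```

```text
(no output)
```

View pics/crop1.png

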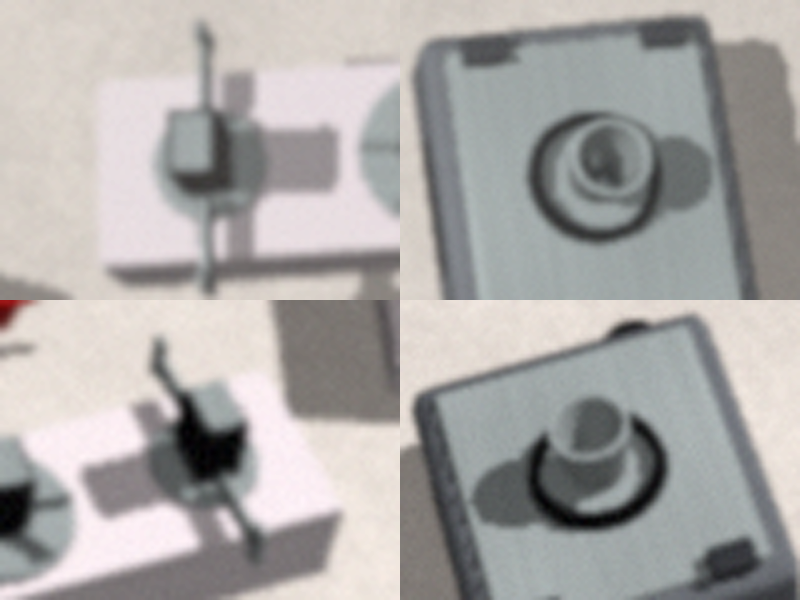

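The crop confirms it: black block grip with a straight arm through it, tips at top (176.6,163) and (177.6,215), grip top at (174,186.6). The socket rim is at top (370.5,179.5) and scene (189.5,268).

```bash
python3 - <<'E'
from station import get_image
from h import *
t=get_image("top");s=get_image("scene")
r=lambda d,u,v,z:np.round(ray(d,(u,v),z),4)
print("grip top",r(t,174,186.6,.112),r(s,373,228.6,.112))
a,b=r(t,176.6,163,.08),r(t,177.6,215,.08);c,e=r(s,361.6,217,.08),r(s,381,258,.08)
for p,q in((a,b),(c,e)):
    v=p-q;print("arm",p,q,np.linalg.norm(v),(p+q)/2,np.degrees(np.arctan2(v[1],v[0]))%180)
print("rim",r(t,370.5,179.5,.132),r(s,189.5,268.2,.132))
# deck corners top crop: left edge inner, top edge
f=lambda x,y:((x-400)/4+317,y/4+140)
p=[r(t,*f(x,y),.08) for x,y in((440,60),(475,298),(706,38),(745,298))]
for i,j in((1,0),(3,2)):
    v=p[i-1+1]*0+p[j]-p[i];print("mixer x deg",np.degrees(np.arctan2(v[1],v[0])))
v=p[0]-p[2];print("mixer y deg-90",np.degrees(np.arctan2(v[1],v[0]))-90)
E
```

```text
grip top [0.5339 0.3007 0.112 ] [0.5357 0.3028 0.112 ]
arm [0.6056 0.3022 0.08  ] [0.4676 0.2968 0.08  ] 0.13810561176143424 [0.5366 0.2995 0.08  ] 2.2408654992135406
arm [0.4675 0.3015 0.08  ] [0.6096 0.3004 0.08  ] 0.14210425750131486 [0.53855 0.30095 0.08   ] 179.55648065721658
rim [ 0.5361 -0.1874  0.132 ] [ 0.5455 -0.1837  0.132 ]
mixer x deg 5.158551780606042
mixer x deg 3.627260321974445
mixer y deg-90 4.085616779974899
```

Emit:
arm_command:
  commands:
    - [[0,0,10,-50,-23,0,1],[0,0,20,-100,-46,0,1],[0,0,30,-150,-69,0,1],[0,0,40,-200,-92,0,1],[0,0,50,-250,-115,0,1]]

```text
time_s: 1.52
tool_pos: [0.3577, 0.441, 0.2316]
orientation: [-0.0, 0.523, 0.852, 0.0]
force: [-0.6, 0.3, -0.4]
grip_width: 0.0855
grasp_force: 0.0
```

```bash
cat >> h.py <<'E'
from scipy.spatial.transform import Rotation as R
def goal(s,xyz,yaw_y):
    "tool-frame shift (mm) and turn about tool z (deg) to put TCP at xyz, tool y at world yaw yaw_y (deg), tool down"
    r=R.from_quat(np.array(s["orientation"])[[1,2,3,0]])
    y=np.radians(yaw_y);yy=np.array([np.cos(y),np.sin(y),0]);z=np.array([0,0,-1.]);M=np.column_stack([np.cross(yy,z),yy,z])
    rv=(r.inv()*R.from_matrix(M)).as_rotvec(degrees=True)
    print("t",s["time_s"],"tcp",np.round(s["tool_pos"],4),"yaw_y",np.round(np.degrees(np.arctan2(*r.as_matrix()[[1,0],1])),1),"q",np.round(s["joint_pos"],2),"F",np.round(s["force"],1),"w",np.round(s["grip_width"],4))
    print("turn",np.round(rv,1),"shift",np.round(r.inv().apply(np.array(xyz)-s["tool_pos"])*1000,1))
E
python3 -c "
from station import sensors
from h import *
goal(sensors.read_state(),[.536,.3015,.2],-88.5)"
```

```text
t 1.525 tcp [0.3577 0.441  0.2316] yaw_y 26.9 q [-1.16  0.26  0.27  1.54 -0.07  1.35 -0.42] F [-0.6  0.3 -0.4] w 0.0855
turn [ -0.   -0.  115.4] shift [-205.1   95.8   31.5]
```

Emit:
arm_command:
  commands:
    - [[0,0,10,-45,20,0,1],[0,0,20,-90,40,0,1],[0,0,30,-135,60,0,1],[0,0,40,-175,80,10,1],[0,0,50,-200,95,20,1]]

```text
time_s: 2.15
tool_pos: [0.5344, 0.3056, 0.2114]
orientation: [0.0, 0.835, 0.55, 0.0]
force: [-1.0, -0.1, -0.2]
grip_width: 0.0855
grasp_force: 0.0
```

Emit:
arm_command:
  commands:
    - [[0,0,10,0,0,5,1],[0,0,20,0,0,10,1],[0,0,30,0,0,10,1],[0,0,40,0,0,10,1],[0,0,50,0,0,10,1]]

```text
time_s: 2.78
tool_pos: [0.5324, 0.3079, 0.2013]
orientation: [-0.0, 0.989, 0.147, -0.0]
force: [-0.2, -0.2, -0.2]
grip_width: 0.0854
grasp_force: 0.0
```

```bash
python3 -c "
from station import sensors
from h import *
goal(sensors.read_state(),[.536,.3015,.072],-88.5)"
```

```text
t 2.775 tcp [0.5324 0.3079 0.2013] yaw_y -73.1 q [-1.05  0.43  0.66  1.47 -0.27  1.33 -1.65] F [-0.2 -0.2 -0.2] w 0.0854
turn [-0.   0.  15.4] shift [  1.6   7.2 129.3]
```

Emit:
arm_command:
  commands:
    - [[0,0,8,1,4,40,1],[0,0,15.5,2,7,80,1],[0,0,15.5,2,7,110,1],[0,0,15.5,2,7,129,1],[0,0,15.5,2,7,129,1]]

```text
time_s: 3.4
tool_pos: [0.5357, 0.3016, 0.0712]
orientation: [0.001, 1.0, 0.015, -0.001]
force: [-0.4, 0.1, 0.1]
grip_width: 0.0857
grasp_force: 0.0
```

```bash
python3 -c "
from station import sensors,get_image
from h import *
goal(sensors.read_state(),[.536,.3015,.072],-88.5)
o=[]
for c,x,y in(('top',126,143),('scene',320,193)):
    i=get_image(c)['img'][y:y+75,x:x+100,::-1]
    o.append(cv2.resize(i,(400,300),interpolation=cv2.INTER_CUBIC))
cv2.imwrite('pics/g.png',np.clip(np.hstack(o)*1.5,0,255).astype(np.uint8))"
```

```text
t 3.4 tcp [0.5357 0.3016 0.0712] yaw_y -88.2 q [-1.04  0.56  0.66  1.62 -0.37  1.1  -1.82] F [-0.4  0.1  0.1] w 0.0857
turn [0.1 0.1 0.3] shift [ 0.3  0.1 -0.8]
```

View pics/g.png

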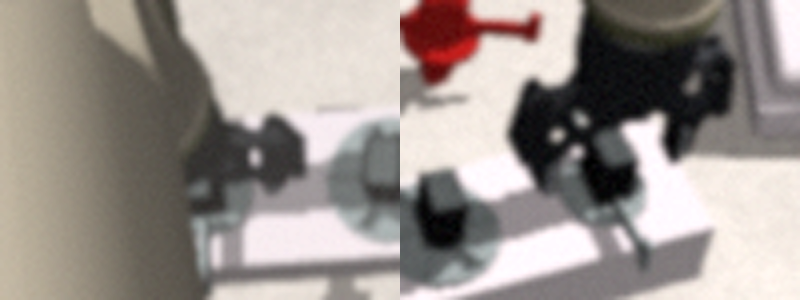

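The crop shows the fingers straddling the paddle's grip, with the disc head clear to the side. I close now.

Emit:
arm_command:
  commands:
    - [[0,0,0,0,0,0,0],[0,0,0,0,0,0,0],[0,0,0,0,0,0,0],[0,0,0,0,0,0,0],[0,0,0,0,0,0,0]]
  force: 60

```text
time_s: 4.12
tool_pos: [0.5367, 0.3019, 0.0728]
orientation: [-0.0, 1.0, 0.015, 0.0]
force: [-1.3, -0.4, 4.6]
grip_width: 0.0254
grasp_force: 59.7
```

Emit:
arm_command:
  commands:
    - [[0,0,0,0,0,0,0],[0,0,0,0,0,0,0],[0,0,0,0,0,0,0]]

```text
time_s: 4.5
tool_pos: [0.5367, 0.3019, 0.0728]
orientation: [-0.0, 1.0, 0.015, 0.0]
force: [-1.1, 0.4, 6.1]
grip_width: 0.0254
grasp_force: 59.7
```

Emit:
arm_command:
  commands:
    - [[0,0,0,0,0,-15,0],[0,0,0,0,0,-45,0],[0,0,0,0,0,-85,0],[0,0,0,0,0,-130,0],[0,0,0,0,0,-155,0]]

```text
time_s: 5.12
tool_pos: [0.537, 0.3015, 0.2303]
orientation: [-0.001, 1.0, 0.015, 0.001]
force: [0.4, -0.3, -2.4]
grip_width: 0.0256
grasp_force: 59.1
```

```bash
python3 -c "
from station import sensors,pinpoint
from h import *
import station
goal(sensors.read_state(),[.538,-.184,.226],-20)
for c in('top','scene'):
    d=station.get_image(c)
    cv2.imwrite('pics/l%s.png'%c,d['img'][:,:,::-1])
    for q in('paddle_grip','paddle_foot','socket_mouth'): print(c,q,[(np.round(r['centre'],3).tolist(),round(r['confidence'],2)) for r in pinpoint(c,q)][:3])
"
```

```text
t 5.125 tcp [0.537  0.3015 0.2303] yaw_y -88.3 q [-1.08  0.43  0.73  1.43 -0.28  1.39 -1.89] F [ 0.4 -0.3 -2.4] w 0.0256
turn [  0.   -0.1 -68.3] shift [-13.5 485.3   3.7]
top paddle_grip [([0.368, 0.246, 0.072], 0.84), ([0.538, 0.3, 0.243], 0.49)]
top paddle_foot []
top socket_mouth [([0.718, 0.144, 0.042], 0.69), ([0.534, -0.183, 0.132], 0.66)]
scene paddle_grip [([0.535, 0.306, 0.249], 0.88), ([0.186, 0.295, 0.077], 0.88), ([0.362, 0.244, 0.074], 0.66)]
scene paddle_foot [([0.534, 0.304, 0.171], 0.59), ([0.189, 0.299, 0.0], 0.59)]
scene socket_mouth [([0.539, -0.182, 0.133], 0.71)]
```

Emit:
arm_command:
  commands:
    - [[0,0,-8,-1,40,0,0],[0,0,-16,-3,95,0,0],[0,0,-24,-4,150,0,0],[0,0,-32,-6,205,0,0],[0,0,-40,-7,260,0,0]]

```text
time_s: 6.15
tool_pos: [0.5366, 0.0398, 0.2265]
orientation: [-0.0, 0.934, 0.358, -0.001]
force: [0.7, -1.0, -2.4]
grip_width: 0.0249
grasp_force: 59.3
```

```bash
python3 -c "
from station import sensors
from h import *
goal(sensors.read_state(),[.538,-.184,.226],-15)"
```

```text
t 6.15 tcp [0.5366 0.0398 0.2265] yaw_y -48.0 q [-0.75  0.23  0.73  1.64 -0.16  1.33 -0.83] F [ 0.7 -1.  -2.4] w 0.0249
turn [ -0.1   0.  -33. ] shift [-148.8  167.3    0.6]
```

Emit:
arm_command:
  commands:
    - [[0,0,-8,-37,42,0,0],[0,0,-16,-74,84,0,0],[0,0,-24,-112,126,0,0],[0,0,-33,-149,167,0,0],[0,0,-33,-149,167,0,0]]

```text
time_s: 6.78
tool_pos: [0.535, -0.1889, 0.2268]
orientation: [0.001, 0.797, 0.604, -0.001]
force: [0.1, 0.9, -2.0]
grip_width: 0.0253
grasp_force: 59.6
```

```bash
python3 -c "
from station import sensors,pinpoint
from h import *
import station
goal(sensors.read_state(),[.538,-.184,.17],-15)
o=[]
for c,x,y in(('top',317,130),('scene',142,200)):
    d=station.get_image(c)
    o.append(cv2.resize(d['img'][y:y+75*4//3,x:x+100*4//3,::-1],(400,300),interpolation=cv2.INTER_CUBIC))
    for q in('paddle_grip','paddle_foot','socket_mouth'): print(c,q,[(np.round(r['centre'],3).tolist(),round(r['confidence'],2)) for r in pinpoint(c,q)][:3])
cv2.imwrite('pics/s.png',np.clip(np.hstack(o)*1.5,0,255).astype(np.uint8))
"
```

```text
t 6.775 tcp [ 0.535  -0.1889  0.2268] yaw_y -15.7 q [-0.32  0.31  0.76  1.57 -0.22  1.35  0.19] F [ 0.1  0.9 -2. ] w 0.0253
turn [-0.   0.2 -0.7] shift [ 5.7  1.6 56.8]
top paddle_grip [([0.367, 0.242, 0.072], 0.9), ([0.183, 0.294, 0.073], 0.71), ([0.533, -0.188, 0.241], 0.67)]
top paddle_foot [([0.718, 0.143, 0.042], 0.67)]
top socket_mouth [([0.535, -0.185, 0.132], 0.91)]
scene paddle_grip [([0.364, 0.244, 0.072], 0.76), ([0.183, 0.293, 0.077], 0.72), ([0.538, -0.18, 0.248], 0.63)]
scene paddle_foot [([0.189, 0.3, -0.0], 0.89), ([0.537, -0.184, 0.169], 0.84), ([0.362, 0.246, -0.003], 0.83)]
scene socket_mouth [([0.541, -0.184, 0.134], 0.8), ([0.538, -0.182, 0.17], 0.65)]
```

View pics/s.png

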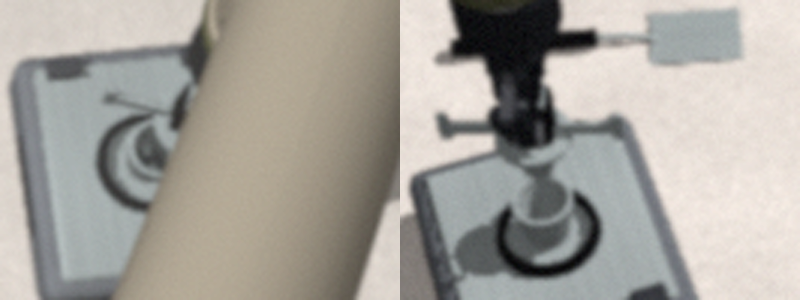

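Emit:
arm_command:
  commands:
    - [[0,0,0,0,0,10,0],[0,0,0,0,0,20,0],[0,0,0,0,0,20,0]]

```text
time_s: 7.55
tool_pos: [0.5366, -0.1818, 0.2059]
orientation: [-0.001, 0.795, 0.607, -0.001]
force: [0.2, -0.6, -2.6]
grip_width: 0.0256
grasp_force: 59.6
```

```bash
python3 -c "
from station import sensors
from h import *
goal(sensors.read_state(),[.538,-.187,.175],-15)"
```

```text
t 7.55 tcp [ 0.5366 -0.1818  0.2059] yaw_y -15.3 q [-0.32  0.33  0.75  1.6  -0.23  1.31  0.2 ] F [ 0.2 -0.6 -2.6] w 0.0256
turn [-0.1  0.  -0.3] shift [-4.7  2.8 30.9]
```

Emit:
arm_command:
  commands:
    - [[0,0,0,-3,2,10,0],[0,0,0,-3,2,20,0],[0,0,0,-3,2,31,0],[0,0,0,-3,2,31,0],[0,0,0,-3,2,31,0]]

```text
time_s: 8.18
tool_pos: [0.5386, -0.1856, 0.1764]
orientation: [0.0, 0.795, 0.607, -0.0]
force: [0.0, -0.3, -3.1]
grip_width: 0.0253
grasp_force: 59.6
```

Emit:
arm_command:
  commands:
    - [[0,0,0,0,0,5,0],[0,0,0,0,0,10,0],[0,0,0,0,0,15,0],[0,0,0,0,0,15,0],[0,0,0,0,0,15,0]]

```text
time_s: 8.8
tool_pos: [0.5385, -0.1857, 0.1614]
orientation: [0.0, 0.795, 0.607, -0.0]
force: [-0.1, 0.4, -1.7]
grip_width: 0.0251
grasp_force: 59.6
```

Emit:
arm_command:
  commands:
    - [[0,0,0,1,0,4,0],[0,0,0,3,0,4,0],[0,0,0,5,0,4,0],[0,0,0,5.5,0,4,0],[0,0,0,5.5,0,4,0]]

```text
time_s: 9.43
tool_pos: [0.5399, -0.1804, 0.1574]
orientation: [0.0, 0.795, 0.607, -0.0]
force: [-0.7, -1.2, -3.6]
grip_width: 0.0253
grasp_force: 59.6
```

Emit:
arm_command:
  commands:
    - [[0,0,0,-3,0,0,0],[0,0,0,-6,0,0,0],[0,0,0,-9,0,0,0],[0,0,0,-11,0,0,0],[0,0,0,-11,0,0,0]]

```text
time_s: 10.05
tool_pos: [0.5377, -0.1885, 0.1574]
orientation: [-0.001, 0.794, 0.608, 0.001]
force: [1.3, 7.2, 0.2]
grip_width: 0.0256
grasp_force: 60.0
```

Emit:
arm_command:
  commands:
    - [[0,0,0,3,0,0,0],[0,0,0,5.5,2,0,0],[0,0,0,5.5,4,0,0],[0,0,0,5.5,5.5,0,0],[0,0,0,5.5,5.5,0,0]]

```text
time_s: 10.68
tool_pos: [0.5419, -0.1866, 0.1568]
orientation: [-0.002, 0.795, 0.607, -0.001]
force: [-7.7, 5.6, 2.6]
grip_width: 0.0254
grasp_force: 60.6
```

Emit:
arm_command:
  commands:
    - [[0,0,0,0,-3,0,0],[0,0,0,0,-6,0,0],[0,0,0,0,-9,0,0],[0,0,0,0,-11,0,0],[0,0,0,0,-11,0,0]]

```text
time_s: 11.3
tool_pos: [0.5341, -0.1843, 0.1578]
orientation: [0.001, 0.795, 0.607, 0.001]
force: [4.6, -1.5, -2.2]
grip_width: 0.0251
grasp_force: 60.1
```

Emit:
arm_command:
  commands:
    - [[0,0,0,0.6,2.5,0,0],[0,0,0,1.3,4.9,0,0],[0,0,0,1.3,4.9,2,0],[0,0,0,1.3,4.9,4,0],[0,0,0,1.3,4.9,4,0]]

```text
time_s: 11.92
tool_pos: [0.538, -0.1842, 0.153]
orientation: [-0.0, 0.795, 0.607, -0.0]
force: [0.1, 0.6, -1.3]
grip_width: 0.0256
grasp_force: 60.1
```

Emit:
arm_command:
  commands:
    - [[0,0,0,0,0,1,0],[0,0,0,0,0,2,0],[0,0,0,0,0,3,0],[0,0,0,0,0,3,0]]

```text
time_s: 12.42
tool_pos: [0.5383, -0.1843, 0.1505]
orientation: [0.0, 0.795, 0.607, 0.0]
force: [-2.1, 1.3, 5.1]
grip_width: 0.0251
grasp_force: 61.0
```

Emit:
arm_command:
  commands:
    - [[0,0,2,0,0,0,0],[0,0,4,0,0,0,0],[0,0,6,0,0,0,0],[0,0,8,0,0,0,0],[0,0,10,0,0,0,0]]

```text
time_s: 13.05
tool_pos: [0.5386, -0.1843, 0.1505]
orientation: [0.0, 0.845, 0.534, 0.0]
force: [1.1, -0.3, 5.3]
grip_width: 0.0252
grasp_force: 61.0
```

Emit:
arm_command:
  commands:
    - [[0,0,2,0,0,0,0],[0,0,4,0,0,0,0],[0,0,6,0,0,0,0],[0,0,8,0,0,0,0],[0,0,10,0,0,0,0]]

```text
time_s: 13.68
tool_pos: [0.5382, -0.1841, 0.1503]
orientation: [-0.0, 0.889, 0.459, -0.0]
force: [0.0, 0.2, 4.2]
grip_width: 0.0252
grasp_force: 61.0
```

Emit:
arm_command:
  commands:
    - [[0,0,2,0,0,0,0],[0,0,4,0,0,0,0],[0,0,6,0,0,0,0],[0,0,8,0,0,0,0],[0,0,10,0,0,0,0]]

```text
time_s: 14.3
tool_pos: [0.5382, -0.1842, 0.1503]
orientation: [-0.0, 0.925, 0.379, -0.0]
force: [1.1, -0.3, 4.5]
grip_width: 0.0255
grasp_force: 61.0
```

Emit:
arm_command:
  commands:
    - [[0,0,0,0,0,-5,0],[0,0,0,2,0,-5,0],[0,0,0,4,0,-5,0],[0,0,0,6,0,-5,0],[0,0,0,6,0,-5,0]]

```text
time_s: 14.92
tool_pos: [0.5408, -0.1809, 0.1546]
orientation: [-0.0, 0.925, 0.38, -0.002]
force: [-5.4, -1.2, -0.8]
grip_width: 0.0254
grasp_force: 60.4
```

Emit:
arm_command:
  commands:
    - [[0,0,0,-3,0,0,0],[0,0,0,-6,0,0,0],[0,0,0,-9,0,0,0],[0,0,0,-12,0,0,0],[0,0,0,-12,0,0,0]]

```text
time_s: 15.55
tool_pos: [0.5355, -0.1868, 0.1555]
orientation: [-0.0, 0.924, 0.381, 0.001]
force: [4.6, 3.2, -4.6]
grip_width: 0.0255
grasp_force: 59.7
```

Emit:
arm_command:
  commands:
    - [[0,0,0,3,0,0,0],[0,0,0,6,2,0,0],[0,0,0,6,4,0,0],[0,0,0,6,6,0,0],[0,0,0,6,6,0,0]]

```text
time_s: 16.18
tool_pos: [0.5414, -0.1873, 0.155]
orientation: [-0.002, 0.925, 0.381, -0.001]
force: [-5.0, 4.9, 2.5]
grip_width: 0.0251
grasp_force: 61.1
```

Emit:
arm_command:
  commands:
    - [[0,0,0,0,-3,0,0],[0,0,0,0,-6,0,0],[0,0,0,0,-9,0,0],[0,0,0,0,-12,0,0],[0,0,0,0,-12,0,0]]

```text
time_s: 16.8
tool_pos: [0.5354, -0.1813, 0.1561]
orientation: [0.002, 0.925, 0.38, 0.001]
force: [5.4, -4.8, -4.7]
grip_width: 0.0254
grasp_force: 60.6
```

Emit:
arm_command:
  commands:
    - [[0,0,0,0,3,0,0],[0,0,0,0,6,0,0],[0,0,0,0,6,2,0],[0,0,0,0,6,4,0],[0,0,0,0,6,5,0]]

```text
time_s: 17.42
tool_pos: [0.5383, -0.1843, 0.1506]
orientation: [0.0, 0.925, 0.381, 0.0]
force: [-1.5, -0.3, 5.2]
grip_width: 0.0255
grasp_force: 61.6
```

Emit:
arm_command:
  commands:
    - [[0,0,2,0,0,0,0],[0,0,4,0,0,0,0],[0,0,6,0,0,0,0],[0,0,8,0,0,0,0],[0,0,10,0,0,0,0]]

```text
time_s: 18.05
tool_pos: [0.5385, -0.1842, 0.1504]
orientation: [0.0, 0.955, 0.297, 0.0]
force: [0.2, -0.7, 5.2]
grip_width: 0.0253
grasp_force: 61.7
```

Emit:
arm_command:
  commands:
    - [[0,0,2,0,0,0,0],[0,0,4,0,0,0,0],[0,0,6,0,0,0,0],[0,0,8,0,0,0,0],[0,0,10,0,0,0,0]]

```text
time_s: 18.68
tool_pos: [0.5383, -0.1837, 0.1502]
orientation: [-0.0, 0.977, 0.213, 0.0]
force: [0.3, 1.8, 4.3]
grip_width: 0.0254
grasp_force: 61.6
```

Emit:
arm_command:
  commands:
    - [[0,0,2,0,0,0,0],[0,0,4,0,0,0,0],[0,0,6,0,0,0,0],[0,0,8,0,0,0,0],[0,0,10,0,0,0,0]]

```text
time_s: 19.3
tool_pos: [0.5376, -0.1844, 0.1497]
orientation: [0.0, 0.992, 0.127, -0.001]
force: [0.3, -0.1, -2.7]
grip_width: 0.0252
grasp_force: 60.8
```

Fz fell from +4.3 to −2.7 N, so the slot has dropped over the dogs. I stop turning and lower it straight.

Emit:
arm_command:
  commands:
    - [[0,0,0,0.4,0,1,0],[0,0,0,0.4,0,2,0],[0,0,0,0.4,0,3,0],[0,0,0,0.4,0,3,0]]

```text
time_s: 19.8
tool_pos: [0.5385, -0.1841, 0.1472]
orientation: [-0.0, 0.992, 0.128, -0.0]
force: [0.3, 0.4, -2.5]
grip_width: 0.0257
grasp_force: 60.8
```

Emit:
arm_command:
  commands:
    - [[0,0,0,0,0,1,0],[0,0,0,0,0,2,0],[0,0,0,0,0,3,0],[0,0,0,0,0,3,0]]

```text
time_s: 20.3
tool_pos: [0.5387, -0.1841, 0.1446]
orientation: [-0.0, 0.992, 0.128, 0.0]
force: [-1.8, 0.9, 2.6]
grip_width: 0.0256
grasp_force: 61.5
```

Emit:
arm_command:
  commands:
    - [[0,0,0,0,0,0.7,0],[0,0,0,0,0,0.7,0],[0,0,0,0,0,0.7,0]]

```text
time_s: 20.68
tool_pos: [0.5387, -0.1841, 0.1437]
orientation: [0.0, 0.992, 0.128, 0.0]
force: [-1.8, 1.2, 3.7]
grip_width: 0.0253
grasp_force: 61.6
```

Emit:
arm_command:
  commands:
    - [[0,0,0,0,0,0,0.45],[0,0,0,0,0,0,0.6],[0,0,0,0,0,0,0.8],[0,0,0,0,0,0,0.9],[0,0,0,0,0,0,0.9]]

```text
time_s: 21.3
tool_pos: [0.5386, -0.1841, 0.1436]
orientation: [0.0, 0.992, 0.128, -0.0]
force: [-0.2, 0.1, 0.4]
grip_width: 0.0764
grasp_force: 0.0
```

Emit:
arm_command:
  commands:
    - [[0,0,0,0,0,-5,0.9],[0,0,0,0,0,-20,0.9],[0,0,0,0,0,-45,0.9],[0,0,0,0,0,-80,0.9],[0,0,0,0,0,-120,0.9]]

```text
time_s: 21.92
tool_pos: [0.5384, -0.1842, 0.2656]
orientation: [0.0, 0.992, 0.128, 0.0]
force: [0.5, -0.2, -0.5]
grip_width: 0.0764
grasp_force: 0.0
```

```bash
python3 -c "
from station import sensors,pinpoint
from h import *
import station
goal(sensors.read_state(),[.538,-.184,.17],-15)
o=[]
for c,x,y in(('top',317,130),('scene',142,200)):
    d=station.get_image(c)
    print(c,proj(d,[.5384,-.1842,.162]),proj(d,[.5384,-.1842,.170]))
    o.append(cv2.resize(d['img'][y:y+75*4//3,x:x+100*4//3,::-1],(400,300),interpolation=cv2.INTER_CUBIC))
    print([(np.round(r['centre'],3).tolist(),round(r['confidence'],2)) for r in pinpoint(c,'paddle_grip')])
cv2.imwrite('pics/e.png',np.clip(np.hstack(o)*1.5,0,255).astype(np.uint8))
"
```

```text
t 21.925 tcp [ 0.5384 -0.1842  0.2656] yaw_y -75.3 q [-0.49  0.36  1.01  1.5  -0.3   1.45 -0.78] F [ 0.5 -0.2 -0.5] w 0.0764
turn [  0.   -0.  -60.3] shift [-0.3 -0.3 95.6]
top [371.94366614 175.28695658] [372.71272117 174.3713316 ]
[([0.184, 0.294, 0.074], 0.81), ([0.54, -0.184, 0.157], 0.62), ([0.365, 0.246, 0.074], 0.57)]
scene [187.32590647 258.86611256] [186.9217613  256.94928943]
[([0.362, 0.244, 0.072], 0.96), ([0.537, -0.181, 0.161], 0.87), ([0.184, 0.296, 0.079], 0.63)]
```

View pics/e.png

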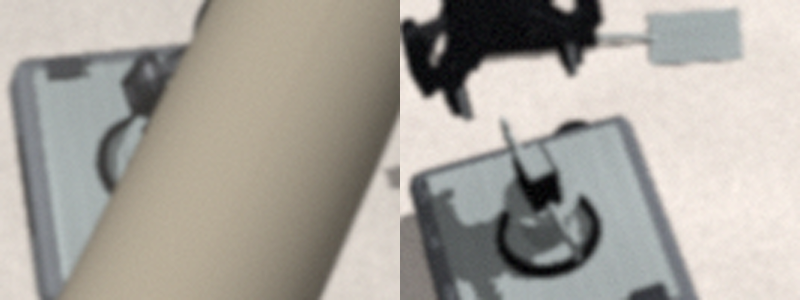

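The scene crop shows the paddle upright in the socket, with its grip at about scene (187,259). That matches the point predicted for the home position (z 0.157–0.161 against 0.162). The gripper is clear above it, so I hand in.

```bash
python3 -c "
from station import env
print(env.close_job())"
```

```text
the job is handed in; nothing more can be done
None
```

The paddle sits home in the drive socket with its slot over the dogs and has been let go; I handed the job in at about 22 s, and the station gave no verdict back.

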